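Vent the vacuum chamber and hold its lid open

ROBOT

A 6-joint arm with a two-finger parallel gripper is mounted at the origin on a cart in front of the work surface, level with it; the furniture and walls round the work are solid. World frame = base frame: x ahead of the robot, y to its left, z up, the work surface at z = 0. Lengths are in m, angles in rad, forces in N, time in s.
With the tool pointing down it reaches from about 0.2 to 0.875 m from the base axis. Payload 3.4 kg.
Tool frame: the origin (TCP) lies on the centre line of the jaws, within the pads' length; the fingertips stand 8 mm ahead of it and the grasp point (between the pads) lies 11 mm behind it; z points along the fingers, x is the direction in which the jaws open and shut, and the axes are right-handed (so a half turn about z gives the same grasp; the last joint's range is limited). The gripper opens to 94 mm and grips with 3 to 60 N. Pads are 16 mm wide; open, the fingers measure 119 mm over their backs; the gripper's body (75 mm by 177 mm) begins 78 mm behind the grasp point.
Start: joints at [-1.453, 0.276, 1.505, -0, 1.361, -0.121], TCP at [0.136, -0.559, 0.213] pointing down, gripper open.
Joint ranges: [-2.89, 2.89], [-0.75, 2.08], [0.22, 2.7], [-1.18, 4.32], [0.11, 2.71], [-2.7, 2.7]. Speed limits (rad/s): [2.57, 2.57, 3.14, 3.14, 3.14, 3.14].

INTERFACE

Orientations are given as [roll, pitch, yaw] about the fixed x, y, z axes, in that order (R = Rz(yaw) Ry(pitch) Rx(roll)).
In Python, from workcell import telemetry, cams, r gives the robot as it stands.
- The arm moves only by the tool drive_tool, never from a script. Its argument "increments" is a list of rows, each an object with "delta_pos": the shift along the tool's x, y, z in m, a list of three; "turn": the turn about the tool's z in degrees; "gripper": the closure, from 0 (fully open) to 1 (shut). In form: [{"delta_pos": [tx, ty, tz], "turn": turn, "gripper": gripper}, ...]. A call has exactly 10 rows; each row shifts and turns the commanded pose from where the row before left it, along the tool's axes as they then stand; what a row does not reach is not made up. A row lasts 1/8 s, in which the tool goes at most 62.5 mm and 10.7 degrees, less where a joint would pass 70% of its speed; a pose out of reach is approached as far as the arm can. A call is refused whole if a number of a shift passes 0.0625 or a number of a turn 10.7, either way. A call with a gripper value outside its range is refused whole. The fingers move at their own pace and stop on an object; "newtons" is the grip in N (left out, the last holds). Time passes only in rows, so rows that do not move let the fingers close, or fill a call up. It gives the time, the measured TCP pose, the force and the opening at its end, in the units of the state.
- telemetry.get_state(): the state, without advancing time (a new reading comes with each control period).
- cams.camera(name): name is "scene" or "side" or "wrist"; returns (picture, depth): 420x560x3 uint8, red, green, blue; 420x560 float32, m along the optical axis (not along the pixel's ray), 0 where there is no reading.
- cams.calibration(name): a dict with "intrinsics" (3x3 intrinsics, pixels), "k1" (the pictures are not rectified: a ray, as slopes to the right and down, at radius r is drawn at 1 + k1 r^2 times it, then the intrinsics apply), "world_from_camera" (4x4, takes a point from camera to world coordinates). Camera axes: x right, y up, looking along -z (the intrinsics and any distortion apply to the point x, -y, -z); pixel columns grow to the right and rows downward; lengths in m; the calibration is good to about 2 mm. A picture is of the moment at which its call begins: read the wrist's pose just before it. calibration takes no time and is no camera call; for the wrist camera it gives the pose at the moment of the call.
- r.hand_in(): hands the job in, once; it reports no verdict.
The state is a dict: "time_s": time; "q": joint angles; "qvel": joint speeds; "joint_torque": joint torques, N m; "tcp_pos": TCP position; "eef_rot": TCP orientation; "ft_force": force on the tool from outside, world axes, zero at the start; "ft_torque": the same for the moment, N m; "opening": finger opening in m.
Only numpy, scipy, OpenCV 4.12 (cv2) and the standard library are available. Lean on these libraries where they do the work, as an engineer would, in place of code of your own. Each camera call takes 0.05 s, during which the arm holds its last target.

TASK

Let the air back into the vacuum chamber gently: swing the vent valve's lever from shut to half open, 45 degrees, never wide open, and leave it there. Only then lift the chamber's clear lid by its bow handle and hold it 50 degrees open so that a colleague can reach the dishes with both hands: the lid has no stay and would fall shut, so finish while still holding it, without ever letting it drop. Do not disturb the dishes inside or the things standing round the chamber.

Things in the scene. Friction and masses are not known exactly. Their poses are not given: they have to be found in the camera images.
- vacuum_chamber: grey steel box chamber, fixed, 180 x 180 mm in plan, 100 mm high to the rim, on the left half of the worktop, turned by -0.2 to 0.4 rad. Origin: centre of its underside. Its axes: -x its front (lid handle, dial gauge), +x its rear (lid hinge), +y its left side (vent valve), z up. The gauge sticks 28 mm out of the front at y = -58 mm, its top at a height of 71 mm
- lid_angle (a joint): angle of the clear 12 mm plate lid (183 x 182 mm, with its handle about 0.4 to 0.6 kg), rad: 0 = shut (lid level, its top 112 mm above the worktop), grows as its front edge rises, stop at 1.4. 50 degrees = 0.873. Free hinge, no stay and no latch: it falls shut when let go. About 2 N upward at the handle carry it. The suction itself is not simulated
- lid_bow_mid (a point): middle of the bar of the lid's steel bow handle: round bar, diameter 11 mm, along the chamber's y, 90 mm of it straight, with an arm at either end; 48 mm ahead of the lid's front edge (free gap 42 mm). With the lid shut it is 139 mm ahead of the chamber's centre and 118.5 mm above the worktop; things below are at most 71 mm high. The bar can turn between gripping fingers
- chamber_lid: the lid with its handle; its origin lies on the hinge line (middle), its axes are the chamber's when shut and turn with it: -x from the hinge to the handle, y along the hinge, z out of the outer face. The plate lies 9 to 192 mm ahead of the hinge, from z = -6 to +6 mm; the bow's bar has its middle at x = -239 mm, z = 12.5 mm
- lid_hinge_mid (a point): middle of the lid's hinge line, at the rear of the chamber, 100 mm behind its centre, 106 mm above the worktop; the hinge line runs along the chamber's y
- vent_valve (a joint): angle of the vent valve's lever, rad: 0 = shut (lever points to the chamber's front, -x, parallel to the side wall), grows as it swings outward, away from the chamber (clockwise seen from above), 0.785 = half open, 1.571 = wide open (points straight out along the chamber's +y). Stops at 0 and 1.571. Stiff, about 2 N at the grip: it stays where it is left
- valve_axis (a point): the valve's upright stem axis at the lever's height: on the chamber's left side, 55 mm out from the wall, 104 mm above the worktop
- valve_grip (a point): middle of the lever's grey sleeve: bar 62 mm long, 13 mm wide, 11 mm high, its middle 70 mm from the stem axis and 104 mm above the worktop; free on both sides and below
- petri_1: round dish, 61 mm across, 15 mm high, on the tray inside the chamber; origin: centre of its underside. Leave alone
- petri_2: second such dish inside the chamber. Leave alone
- timer: white bench timer, 60 x 66 x 20 mm, in front of the chamber; origin: centre of its underside. Leave alone
- vial_1: small capped vial, 23 mm across, 46 mm high, before the chamber's left front corner; origin: underside. Leave alone
- vial_2: second such vial beside it. Leave alone
- tweezers: steel tweezers lying in front of the chamber, 124 mm long; origin: middle of the underside. Leave alone
- beaker_100: clear beaker, 51 mm across, 69 mm high, at the chamber's left, behind the valve; origin: underside. Leave alone

How it is judged:
On the way, in this order (a step that is already met when the one before it is completed fails the run):
1. the vent lever stands half open while the lid is still shut, and the fingers have left it (value of joint vent_valve between 0.663 and 0.907 rad and value of joint lid_angle below 0.03 rad and distance between the grasp point and valve_grip above 0.05 m), for 0.2 s.
2. the lid is held by its bow handle about 50 degrees open (value of joint lid_angle between 0.786 and 0.96 rad and contact force between the fingers and chamber_lid above 0.5 N and distance between the grasp point and lid_bow_mid below 0.06 m), for 0.5 s.
At the end, for the whole second after the job is handed in: The robot holds the lid by its bow handle, still, 50 degrees open (plus or minus 5), and the vent lever stands at 45 degrees (plus or minus 7) (all of step 2 and velocity of joint lid_angle between -0.1 and 0.1 rad/s and value of joint vent_valve between 0.663 and 0.907 rad); the arm keeps its last pose, push and grip.
It fails at once if the lid lifted while the vent lever is not at half open (45 degrees, plus or minus 7) (value of joint lid_angle above 0.06 rad and (value of joint vent_valve below 0.663 rad or value of joint vent_valve above 0.907 rad)).
It fails at once if the vent lever swung wide open (past 60 degrees) (value of joint vent_valve above 1.05 rad).
It fails at once if the lid let drop (falling faster than 1.2 rad/s) (velocity of joint lid_angle below -1.2 rad/s).
It fails at once if a dish shifted or a bystander moved by more than 25 mm (distance of any of petri_1, petri_2, timer, vial_1, vial_2, tweezers, beaker_100 from where it was at the start of the episode above 0.025 m).
It also fails if it takes over 51 s, if anything falls off the work surface, if the arm or the gripper's body presses on something with over 40 N, if the wrist force passes 120 N, or if a joint passes its speed limit or range.

## Working session

There is one attempt and no reset: what is moved stays moved. The work goes in short steps, Python scripts to look and compute and a tool call to move; the robot and the scene stay as the last step left them, time stands still between calls to the robot, and variables do not carry over. Pictures are saved under pics/ and viewed, and the job is handed in when it is done.

Besides the shell and the picture viewer there is one more tool, called by a JSON object that holds its "method" and its "body", one argument or row to a line. drive_tool: Moves the arm, as the interface text tells. Its arguments: {"type":"object","properties":{"increments":{"type":"array"},"newtons":{"type":"number"}},"required":["increments"]}

```bash
ls; mkdir -p pics; python3 - <<'E'
from workcell import telemetry, cams, r
import cv2,numpy as np
print(telemetry.get_state())
for n in ["scene","side"]:
    p,d=cams.camera(n); cv2.imwrite(f"pics/{n}0.png",p[:,:,::-1]); np.save(f"{n}0.npy",d)
    print(n,cams.calibration(n))
E
```

```text
pics
{'time_s': 0.0, 'q': array([-1.45300434e+00,  2.76624041e-01,  1.50610422e+00, -2.18855819e-05,
        1.36070212e+00, -1.20994777e-01]), 'qvel': array([-2.68440926e-04, -2.78784632e-05,  4.63225181e-04,  3.55405089e-04,
        6.27888173e-04, -1.49392364e-03]), 'joint_torque': array([ 1.18011167e-04, -4.04583836e+01, -2.37226653e+01,  7.01379217e-02,
        3.44057218e-02, -1.30501894e-04]), 'tcp_pos': array([ 0.13592638, -0.55814144,  0.2125997 ]), 'eef_rot': array([-3.14139208e+00,  1.82688140e-03, -1.33200479e+00]), 'ft_force': array([ 0.0751917 ,  0.0983396 , -0.28274492]), 'ft_torque': array([-0.06088357,  0.00874008,  0.05075187]), 'opening': 0.09430024711404442}
scene {'intrinsics': array([[484.82893711,   0.        , 276.58750619],
       [  0.        , 484.82893711, 208.10753742],
       [  0.        ,   0.        ,   1.        ]]), 'k1': 0.0014118947475151198, 'world_from_camera': array([[-0.72125973,  0.36170475, -0.59072335,  0.04557258],
       [-0.69250232, -0.35808283,  0.62627248,  0.77362216],
       [ 0.01499784,  0.86078241,  0.50875211,  0.54494465],
       [ 0.        ,  0.        ,  0.        ,  1.        ]])}
side {'intrinsics': array([[509.92946782,   0.        , 279.53399498],
       [  0.        , 509.92946782, 213.82072301],
       [  0.        ,   0.        ,   1.        ]]), 'k1': 0.06727996713439607, 'world_from_camera': array([[ 0.99302554,  0.0571125 , -0.10314279,  0.43348621],
       [-0.11715644,  0.5760668 , -0.80896317, -0.48194087],
       [ 0.01321523,  0.81540493,  0.57874014,  0.5957688 ],
       [ 0.        ,  0.        ,  0.        ,  1.        ]])}
```

View pics/scene0.png

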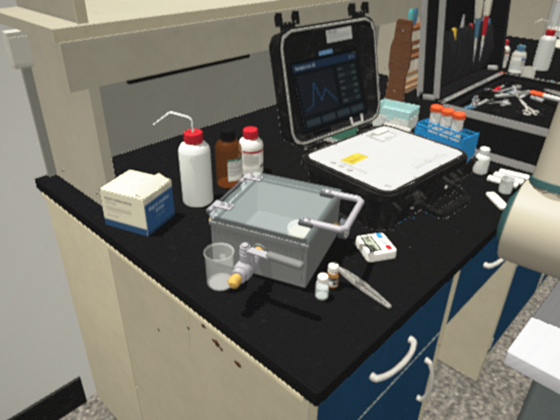

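View pics/side0.png

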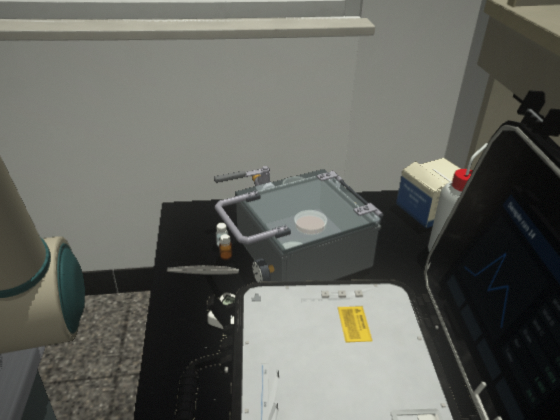

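Scene shows the chamber at about (275,230), bow at (340,215) and lever at (270,255). The side view shows the bow at (240,225) and the lever at (240,177). I'll enlarge both.

```bash
python3 - <<'E'
import cv2
a=cv2.imread("pics/scene0.png")[165:315,190:400]; cv2.imwrite("pics/sc.png",cv2.resize(a,None,fx=3.8,fy=3.8,interpolation=cv2.INTER_CUBIC))
a=cv2.imread("pics/side0.png")[155:295,190:400]; cv2.imwrite("pics/si.png",cv2.resize(a,None,fx=3.8,fy=3.8,interpolation=cv2.INTER_CUBIC))
E
```

```text
(no output)
```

View pics/sc.png

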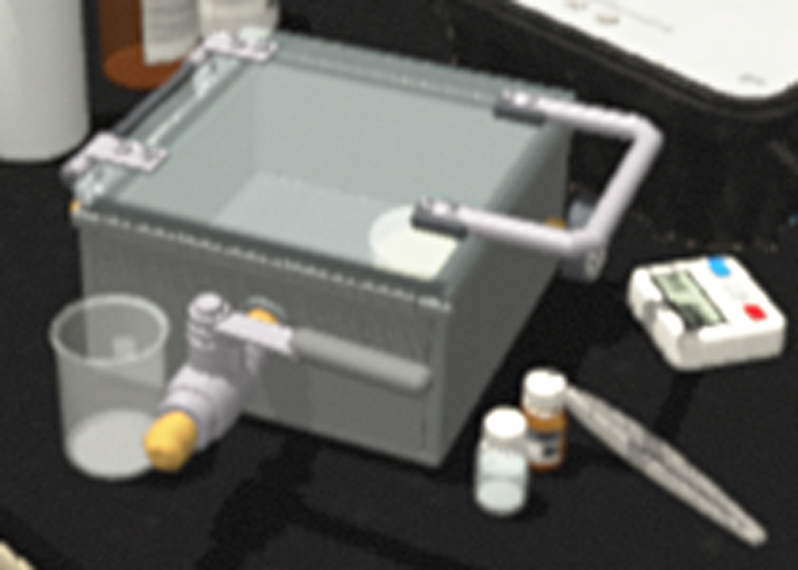

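View pics/si.png

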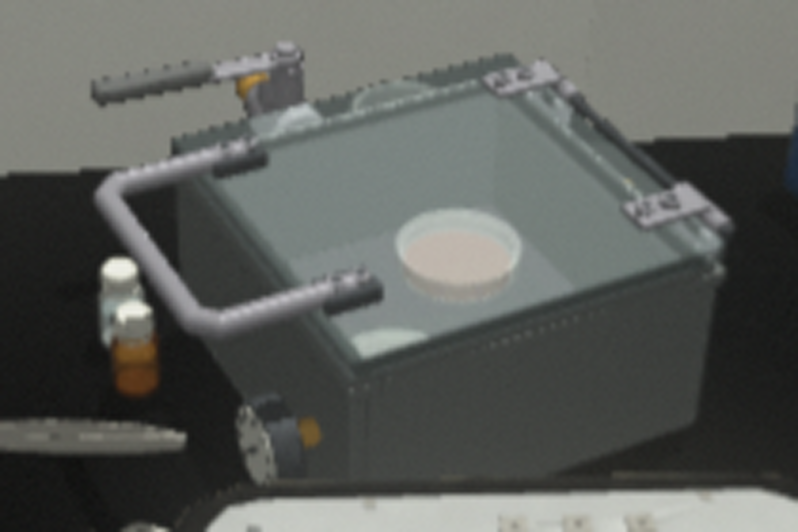

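```bash
cat > h.py <<'E'
import numpy as np
from workcell import telemetry, cams, r
def project(P,c):
    T=np.linalg.inv(c["world_from_camera"]); p=T[:3,:3]@np.asarray(P)+T[:3,3]
    s=np.array([p[0]/-p[2],-p[1]/-p[2]]); s=s*(1+c["k1"]*(s@s)); K=c["intrinsics"]
    return K[:2,:2]@s+K[:2,2]
def cw(pose,p):
    x,y,a=pose; return np.array([x+np.cos(a)*p[0]-np.sin(a)*p[1],y+np.sin(a)*p[0]+np.cos(a)*p[1],p[2]])
E
cat > fit.py <<'E'
from h import *
from scipy.optimize import least_squares
C={n:cams.calibration(n) for n in("scene","side")}
off={"scene":(190,165),"side":(190,155)}
obs=[("scene",(614,192),(-.139,0,.1185)),("side",(158,258),(-.139,0,.1185)),
("scene",(432,462),(-.09,.09,0)),("scene",(448,298),(-.092,.091,.110)),("side",(355,370),(-.092,-.091,.112)),("side",(716,258),(.091,-.091,.112)),
("scene",(80,208),(.091,.091,.112))]
def res(p):
    o=[]
    for n,px,P in obs:
        q=np.array(px)/3.8+off[n]; o+=list(project(cw(p,P),C[n])-q)
    return np.array(o)
s=least_squares(res,[.6,.3,.1]);print(s.x);print(res(s.x).reshape(-1,2).round(1))
p=s.x
for n,px in(("scene",(428,378)),("side",(95,90)),("scene",(208,305)),("side",(288,48))):
    print(n,np.array(px)/3.8+off[n])
for n in C:
    for a in(0,.1,.2):print(n,a,project(cw(p,(-.101*np.cos(a),.145+.101*np.sin(a),.104)),C[n]))
    print("stem",project(cw(p,(0,.145,.104)),C[n]))
for nm,P in(("bow",(-.139,0,.1185)),("axis",(0,.145,.104)),("grip",(-.07,.145,.104))):print(nm,cw(p,P))
E
python3 fit.py
```

```text
[0.56587205 0.21849585 0.36511915]
[[ 1.7 -2. ]
 [-2.9 -0.1]
 [ 1.4  4.8]
 [ 1.2 -4.7]
 [-1.4 -2. ]
 [ 3.3 -4.8]
 [-2.3 -6.5]]
scene [302.63157895 264.47368421]
side [215.         178.68421053]
scene [244.73684211 245.26315789]
side [265.78947368 167.63157895]
scene 0 [302.5345099  261.85839531]
scene 0.1 [299.87227088 265.50702326]
scene 0.2 [296.53963733 269.02631908]
stem [242.37364249 246.0647174 ]
side 0 [217.05045622 181.45162728]
side 0.1 [215.23533167 178.79119852]
side 0.2 [213.97677555 176.07271952]
stem [266.69980447 168.99916166]
bow [0.43603476 0.16886443 0.1185    ]
axis [0.51409826 0.35393763 0.104     ]
grip [0.44871258 0.32894338 0.104     ]
```

```bash
cat >> h.py <<'E'
def backproj(px,z,c):
    K=c["intrinsics"]; d=(np.array(px,float)-K[:2,2])/K[0,0]; s=d.copy()
    for _ in range(10): s=d/(1+c["k1"]*(s@s))
    p=np.array([s[0]*z,-s[1]*z,-z,1]); return (c["world_from_camera"]@p)[:3]
def at_height(px,h,c):
    a=backproj(px,1.,c); o=c["world_from_camera"][:3,3]; return o+(a-o)*(h-o[2])/(a[2]-o[2])
E
python3 - <<'E'
from h import *
off={"scene":(190,165),"side":(190,155)}
C={n:cams.calibration(n) for n in off}
D={n:np.load(n+"0.npy") for n in off}
for n,px,h,l in [("scene",(614,192),.1185,"bow"),("scene",(580,245),.1185,"bow+y"),("scene",(648,135),.1185,"bow-y"),("side",(158,258),.1185,"bow"),("side",(112,190),.1185,"bow+y"),("side",(205,322),.1185,"bow-y"),
("scene",(428,474),0,"bench"),("scene",(432,458),0,"corner bottom"),("scene",(448,300),.11,"cornertop"),("side",(355,372),.112,"RF"),("side",(712,258),.112,"RR"),("scene",(84,206),.112,"LR"),
("scene",(370,362),.104,"lever"),("scene",(420,378),.104,"levertip"),("side",(150,82),.104,"lever"),("scene",(600,500),0,"bench"),("side",(50,350),0,"bench")]:
    q=np.array(px)/3.8+off[n]; i=np.round(q).astype(int); z=D[n][i[1]-1:i[1]+2,i[0]-1:i[0]+2]; zz=np.median(z[z>0]) if (z>0).any() else 0
    print(l,n,q.round(1),backproj(q,zz,C[n]).round(3),at_height(q,h,C[n]).round(3))
E
```

```text
bow scene [351.6 215.5] [0.429 0.185 0.125] [0.434 0.176 0.118]
bow+y scene [342.6 229.5] [0.417 0.225 0.121] [0.419 0.222 0.118]
bow-y scene [360.5 200.5] [0.448 0.133 0.125] [0.454 0.123 0.118]
bow side [231.6 222.9] [0.44  0.162 0.123] [0.441 0.168 0.118]
bow+y side [219.5 205. ] [0.423 0.213 0.123] [0.423 0.22  0.118]
bow-y side [243.9 239.7] [0.457 0.12  0.121] [0.457 0.123 0.119]
bench scene [302.6 289.7] [ 0.456  0.269 -0.001] [0.455 0.27  0.   ]
corner bottom scene [303.7 285.5] [0.452 0.273 0.013] [0.462 0.26  0.   ]
cornertop scene [307.9 243.9] [0.45  0.269 0.098] [0.439 0.283 0.11 ]
RF side [283.4 252.9] [0.515 0.104 0.104] [0.514 0.095 0.112]
RR side [377.4 222.9] [0.677 0.165 0.104] [0.673 0.154 0.112]
LR scene [212.1 219.2] [0.612 0.334 0.102] [0.599 0.344 0.112]
lever scene [287.4 260.3] [0.434 0.336 0.109] [0.439 0.331 0.104]
levertip scene [300.5 264.5] [0.414 0.329 0.109] [0.418 0.325 0.104]
lever side [229.5 176.6] [0.443 0.328 0.107] [0.443 0.333 0.104]
bench scene [347.9 296.6] [0.388 0.231 0.002] [0.389 0.229 0.   ]
bench side [203.2 247.1] [ 0.387  0.26  -0.   ] [0.387 0.26  0.   ]
```

```bash
python3 - <<'E'
s=open('fit.py').read()
a=s.index("obs=["); b=s.index("def res")
s=s[:a]+'''obs=[("scene",(580,245),(-.139,.052,.1185)),("scene",(648,135),(-.139,-.052,.1185)),("side",(112,190),(-.139,.052,.1185)),("side",(205,322),(-.139,-.052,.1185)),
("scene",(432,464),(-.09,.09,0)),("scene",(448,300),(-.09,.09,.1)),("side",(355,372),(-.09,-.09,.1)),("side",(714,258),(.09,-.09,.1)),
("scene",(80,208),(.09,.09,.1)),("scene",(208,300),(0,.145,.109)),("side",(288,48),(0,.145,.109)),("scene",(428,378),(-.101,.145,.104)),("side",(95,90),(-.101,.145,.104))]
'''+s[b:]
open('fit.py','w').write(s)
E
python3 fit.py
```

```text
[0.56605515 0.22103305 0.37674206]
[[ 1.8 -0.6]
 [-0.6 -0.7]
 [-3.1  0.8]
 [-0.8  0.9]
 [ 1.1  4.7]
 [-0.3 -0.2]
 [ 0.2  2. ]
 [ 1.8 -0.4]
 [-2.1  0.2]
 [-2.7  0.4]
 [ 0.1 -1.4]
 [ 0.  -2.1]
 [ 1.5  2.6]]
scene [302.63157895 264.47368421]
side [215.         178.68421053]
scene [244.73684211 245.26315789]
side [265.78947368 167.63157895]
scene 0 [302.65138367 262.36789163]
scene 0.1 [300.05894521 266.04914829]
scene 0.2 [296.79256635 269.60597431]
stem [242.07064073 246.92398746]
side 0 [216.51012002 181.23805876]
side 0.1 [214.63944473 178.59429535]
side 0.2 [213.32419452 175.88900325]
stem [265.87526818 168.52205432]
bow [0.43680348 0.16989593 0.1185    ]
axis [0.51271067 0.35586393 0.104     ]
grip [0.4476199  0.33011142 0.104     ]
```

{"method": "drive_tool", "body": {
  "increments": [
    {"delta_pos": [-0.0395,-0.0257,-0.009],"turn": 0,"gripper": 0},
    {"delta_pos": [-0.0395,-0.0257,-0.009],"turn": 0,"gripper": 0},
    {"delta_pos": [-0.0395,-0.0257,-0.009],"turn": 0,"gripper": 0},
    {"delta_pos": [-0.0395,-0.0257,-0.009],"turn": 0,"gripper": 0},
    {"delta_pos": [-0.0395,-0.0257,-0.009],"turn": 0,"gripper": 0},
    {"delta_pos": [-0.0395,-0.0257,-0.009],"turn": 0,"gripper": 0},
    {"delta_pos": [-0.0395,-0.0257,-0.009],"turn": 0,"gripper": 0},
    {"delta_pos": [-0.0395,-0.0257,-0.009],"turn": 0,"gripper": 0},
    {"delta_pos": [-0.0395,-0.0257,-0.009],"turn": 0,"gripper": 0},
    {"delta_pos": [-0.0395,-0.0257,-0.009],"turn": 0,"gripper": 0}
  ]
}}

```text
time_s: 1.35
tcp_pos: [0.2923, -0.1126, 0.3036]
eef_rot: [-3.141, -0.0, -1.333]
ft_force: [1.9, 0.3, -0.0]
opening: 0.0938
```

{"method": "drive_tool", "body": {
  "increments": [
    {"delta_pos": [-0.0395,-0.0257,0],"turn": 0,"gripper": 0},
    {"delta_pos": [-0.0395,-0.0257,0],"turn": 0,"gripper": 0},
    {"delta_pos": [-0.0395,-0.0257,0],"turn": 0,"gripper": 0},
    {"delta_pos": [-0.0395,-0.0257,0],"turn": 0,"gripper": 0},
    {"delta_pos": [-0.0395,-0.0257,0],"turn": 0,"gripper": 0},
    {"delta_pos": [-0.0395,-0.0257,0],"turn": 0,"gripper": 0},
    {"delta_pos": [-0.0395,-0.0257,0],"turn": 0,"gripper": 0},
    {"delta_pos": [-0.0395,-0.0257,0],"turn": 0,"gripper": 0},
    {"delta_pos": [-0.0395,-0.0257,0],"turn": 0,"gripper": 0},
    {"delta_pos": [-0.0395,-0.0257,0],"turn": 0,"gripper": 0}
  ]
}}

```text
time_s: 2.6
tcp_pos: [0.4486, 0.3319, 0.3029]
eef_rot: [3.141, -0.001, -1.332]
ft_force: [0.3, -0.4, 0.4]
opening: 0.094
```

{"method": "drive_tool", "body": {
  "increments": [
    {"delta_pos": [0,0,0],"turn": -10.4,"gripper": 0},
    {"delta_pos": [0,0,0],"turn": -10.4,"gripper": 0},
    {"delta_pos": [0,0,0],"turn": -10.4,"gripper": 0},
    {"delta_pos": [0,0,0],"turn": -10.4,"gripper": 0},
    {"delta_pos": [0,0,0],"turn": -10.4,"gripper": 0},
    {"delta_pos": [0,0,0],"turn": -10.4,"gripper": 0},
    {"delta_pos": [0,0,0],"turn": -10.4,"gripper": 0},
    {"delta_pos": [0,0,0],"turn": -10.4,"gripper": 0},
    {"delta_pos": [0,0,0],"turn": -10.4,"gripper": 0},
    {"delta_pos": [0,0,0],"turn": -10.4,"gripper": 0}
  ]
}}

```text
time_s: 3.85
tcp_pos: [0.4483, 0.3303, 0.3029]
eef_rot: [3.141, 0.001, 0.489]
ft_force: [-1.0, 0.4, -0.3]
opening: 0.0939
```

{"method": "drive_tool", "body": {
  "increments": [
    {"delta_pos": [0,0,0],"turn": -10.4,"gripper": 0.5},
    {"delta_pos": [0,0,0],"turn": -10.4,"gripper": 0.5},
    {"delta_pos": [0,0,0],"turn": -10.4,"gripper": 0.5},
    {"delta_pos": [0,0,0],"turn": -10.4,"gripper": 0.5},
    {"delta_pos": [0,0,0],"turn": -10.4,"gripper": 0.5},
    {"delta_pos": [0,0,0],"turn": -10.4,"gripper": 0.5},
    {"delta_pos": [0,0,0],"turn": -10.4,"gripper": 0.5},
    {"delta_pos": [0,0,0],"turn": -10.2,"gripper": 0.5},
    {"delta_pos": [0,0,0],"turn": 0,"gripper": 0.5},
    {"delta_pos": [0,0,0],"turn": 0,"gripper": 0.5}
  ]
}}

```text
time_s: 5.1
tcp_pos: [0.4484, 0.3304, 0.3031]
eef_rot: [-3.141, 0.0, 1.929]
ft_force: [0.7, -0.8, -0.0]
opening: 0.047
```

```bash
python3 - <<'E'
from h import *
import cv2
s=telemetry.get_state(); print(s)
c=cams.calibration("wrist"); p,d=cams.camera("wrist"); cv2.imwrite("pics/w1.png",p[:,:,::-1]); np.save("w1.npy",d); np.save("w1c.npy",c,allow_pickle=True); print(c)
E
```

```text
{'time_s': 5.1, 'q': array([ 5.10124042e-01,  2.12470342e-01,  1.37369495e+00, -7.70483462e-05,
        1.55605085e+00, -1.41916715e+00]), 'qvel': array([-0.00183428, -0.00023101, -0.00087037,  0.00048891,  0.00098038,
       -0.00891754]), 'joint_torque': array([ 1.36597453e-03, -3.78436768e+01, -2.49213123e+01, -4.96263718e-03,
        8.02047132e-02,  6.01729625e-03]), 'tcp_pos': array([0.44843521, 0.3304002 , 0.30314051]), 'eef_rot': array([-3.14098796e+00,  1.70332145e-04,  1.92929241e+00]), 'ft_force': array([ 0.70874475, -0.80677543, -0.0071392 ]), 'ft_torque': array([ 0.06289845, -0.13063347,  0.00188432]), 'opening': 0.047009802655018265}
{'intrinsics': array([[309.52917022,   0.        , 279.86196751],
       [  0.        , 309.52917022, 213.29275912],
       [  0.        ,   0.        ,   1.        ]]), 'k1': -0.0013008188597515278, 'world_from_camera': array([[-3.50622561e-01, -9.07157124e-01, -2.32658059e-01,
         3.80885230e-01],
       [ 9.36516854e-01, -3.39617599e-01, -8.71554274e-02,
         3.06031651e-01],
       [ 4.88953521e-05, -2.48446853e-01,  9.68645528e-01,
         4.72997158e-01],
       [ 0.00000000e+00,  0.00000000e+00,  0.00000000e+00,
         1.00000000e+00]])}
```

View pics/w1.png

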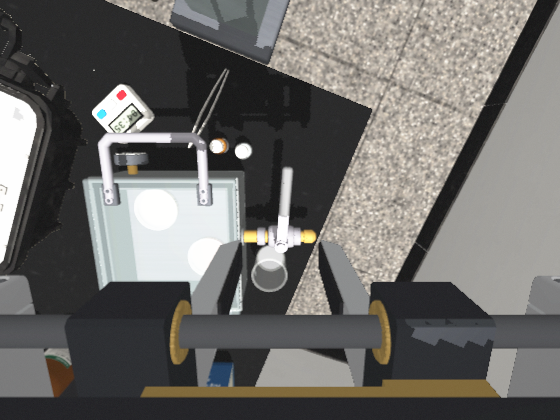

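The wrist view shows the lever from stem (282,245) to tip (288,168), and the bow corners at about (107,138) and (203,138). I'll measure them from there.

```bash
python3 - <<'E'
from h import *
import cv2
c=np.load("w1c.npy",allow_pickle=True).item(); d=np.load("w1.npy")
for l,px,h in[("stem",(282,246),.109),("tip",(288,169),.104),("sleeve root",(285,213),.109),("bow+y",(203,139),.1185),("bow-y",(107,139),.1185)]:
    z=d[px[1]-1:px[1]+2,px[0]-1:px[0]+2]; print(l,backproj(px,np.median(z),c).round(4),at_height(px,h,c).round(4))
p=cv2.imread("pics/w1.png")[110:310,80:330]; cv2.imwrite("pics/w1c.png",cv2.resize(p,None,fx=3,fy=3,interpolation=cv2.INTER_CUBIC))
for pose in[(.566,.221,.3767),(.566,.221,.35)]:
  for P in [(-.139,.052,.1185),(-.139,-.052,.1185),(0,.145,.109),(-.101,.145,.104),(-.09,.09,.1),(-.09,-.09,.1)]: print(project(cw(pose,P),c).round(1),end=' ')
  print()
E
```

```text
stem [0.5069 0.3561 0.1088] [0.5068 0.3561 0.109 ]
tip [0.415  0.3291 0.1071] [0.4153 0.3292 0.104 ]
sleeve root [0.4659 0.3446 0.1083] [0.4658 0.3445 0.109 ]
bow+y [ 0.4279  0.2013 -0.0015] [0.416  0.2278 0.1185]
bow-y [0.4528 0.1294 0.1222] [0.4535 0.1276 0.1185]
[194.3 137.3] [101.2 139.1] [280.2 250. ] [278.6 168.6] [233.3 178.2] [ 85. 181.] 
[197.8 138.5] [104.3 137.8] [280.2 252.9] [280.9 171.9] [235.4 180.2] [ 86.7 179. ]
```

View pics/w1c.png

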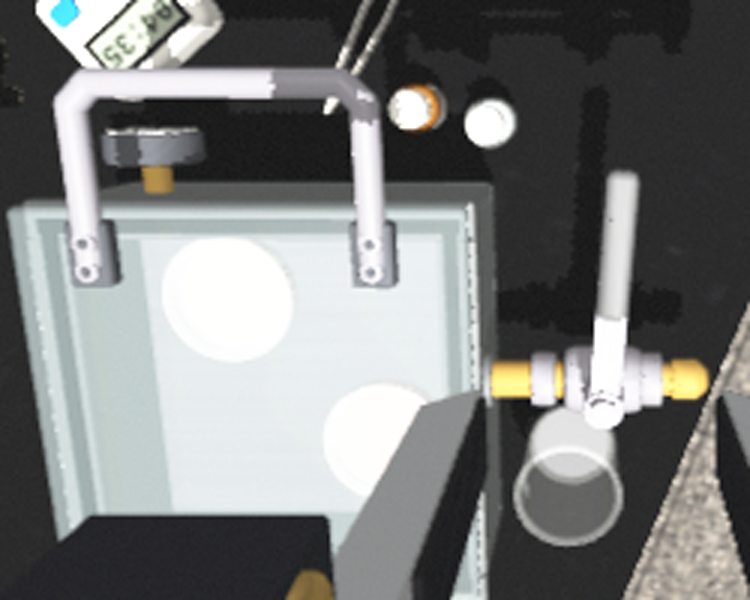

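{"method": "drive_tool", "body": {
  "increments": [
    {"delta_pos": [0,0,0],"turn": 4.1,"gripper": 0.5},
    {"delta_pos": [0.0055,-0.006,0.02],"turn": 0,"gripper": 0.5},
    {"delta_pos": [0,0,0.02],"turn": 0,"gripper": 0.5},
    {"delta_pos": [0,0,0.02],"turn": 0,"gripper": 0.5},
    {"delta_pos": [0,0,0.02],"turn": 0,"gripper": 0.5},
    {"delta_pos": [0,0,0.02],"turn": 0,"gripper": 0.5},
    {"delta_pos": [0,0,0.02],"turn": 0,"gripper": 0.5},
    {"delta_pos": [0,0,0.02],"turn": 0,"gripper": 0.5},
    {"delta_pos": [0,0,0.02],"turn": 0,"gripper": 0.5},
    {"delta_pos": [0,0,0],"turn": 0,"gripper": 0.5}
  ]
}}

```text
time_s: 6.4
tcp_pos: [0.4402, 0.3334, 0.142]
eef_rot: [-3.138, 0.001, 1.859]
ft_force: [-0.2, 1.3, 0.6]
opening: 0.0467
```

```bash
cat > snap.py <<'E'
import sys
from h import *
import cv2
s=telemetry.get_state(); print(s["time_s"],s["tcp_pos"].round(4),s["eef_rot"].round(3),s["ft_force"].round(1),s["opening"],s["q"].round(2))
for a in sys.argv[2:]:
    c=cams.calibration(a); p,d=cams.camera(a); k=sys.argv[1]
    cv2.imwrite(f"pics/{a}{k}.png",p[:,:,::-1]); np.save(f"{a}{k}.npy",d); np.save(f"{a}{k}c.npy",c,allow_pickle=True)
E
python3 snap.py 2 wrist side; python3 -c "
import cv2
a=cv2.imread('pics/wrist2.png'); b=cv2.imread('pics/side2.png')[120:300,150:390]
cv2.imwrite('pics/side2c.png',cv2.resize(b,None,fx=3,fy=3,interpolation=2))"
```

```text
6.4 [0.4402 0.3334 0.142 ] [-3.138e+00  1.000e-03  1.859e+00] [-0.2  1.3  0.6] 0.046667246373282255 [ 0.52  0.29  1.67 -0.    1.19 -1.34]
```

View pics/wrist2.png

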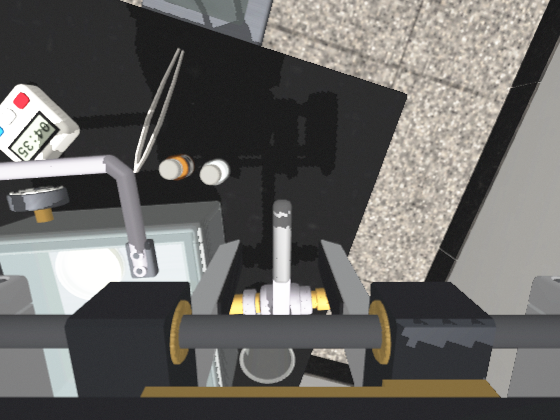

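View pics/side2c.png

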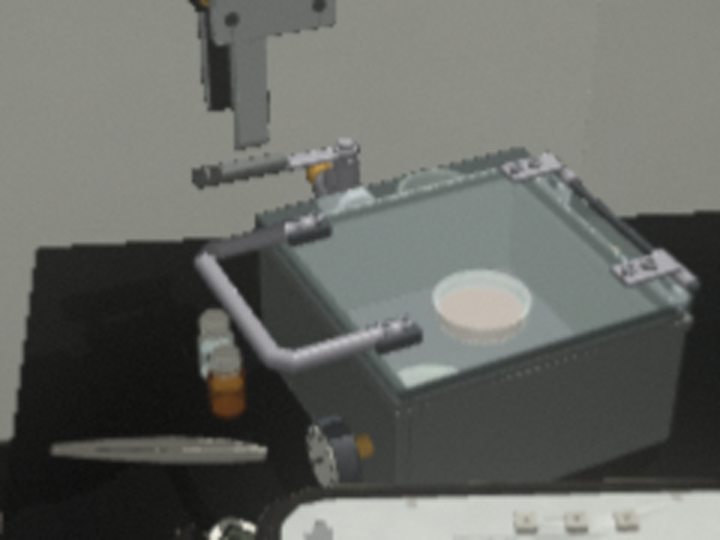

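{"method": "drive_tool", "body": {
  "increments": [
    {"delta_pos": [0,0,0.0165],"turn": 0,"gripper": 0.5},
    {"delta_pos": [0,0,0.0165],"turn": 0,"gripper": 0.5},
    {"delta_pos": [0,0,0.0165],"turn": 0,"gripper": 0.5},
    {"delta_pos": [0,0,0],"turn": 0,"gripper": 0.5},
    {"delta_pos": [0,0,0],"turn": 0,"gripper": 1},
    {"delta_pos": [0,0,0],"turn": 0,"gripper": 1},
    {"delta_pos": [0,0,0],"turn": 0,"gripper": 1},
    {"delta_pos": [0,0,0],"turn": 0,"gripper": 1},
    {"delta_pos": [0,0,0],"turn": 0,"gripper": 1},
    {"delta_pos": [0,0,0],"turn": 0,"gripper": 1}
  ],
  "newtons": 12
}}

```text
time_s: 7.75
tcp_pos: [0.4414, 0.3342, 0.0943]
eef_rot: [3.141, -0.0, 1.86]
ft_force: [-0.6, 1.1, 3.6]
opening: 0.0128
```

```bash
python3 snap.py 3 wrist
```

```text
7.75 [0.4414 0.3342 0.0943] [ 3.141 -0.     1.86 ] [-0.6  1.1  3.6] 0.012822571792139033 [ 0.52  0.34  1.73  0.    1.07 -1.34]
```

View pics/wrist3.png

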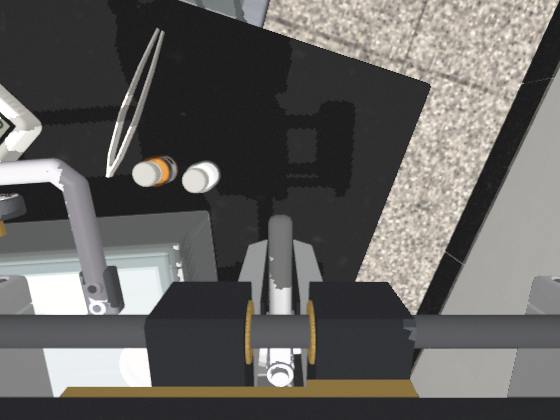

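{"method": "drive_tool", "body": {
  "increments": [
    {"delta_pos": [0.005,0.0002,0],"turn": 4.1,"gripper": 1},
    {"delta_pos": [0.005,0.0002,0],"turn": 4.1,"gripper": 1},
    {"delta_pos": [0.005,0.0002,0],"turn": 4.1,"gripper": 1},
    {"delta_pos": [0.005,0.0002,0],"turn": 4.1,"gripper": 1},
    {"delta_pos": [0.005,0.0002,0],"turn": 4.1,"gripper": 1},
    {"delta_pos": [0.005,0.0002,0],"turn": 4.1,"gripper": 1},
    {"delta_pos": [0.005,0.0002,0],"turn": 4.1,"gripper": 1},
    {"delta_pos": [0.005,0.0002,0],"turn": 4.1,"gripper": 1},
    {"delta_pos": [0.005,0.0002,0],"turn": 4.1,"gripper": 1},
    {"delta_pos": [0.005,0.0002,0],"turn": 4.1,"gripper": 1}
  ]
}}

```text
time_s: 9.05
tcp_pos: [0.4446, 0.3834, 0.0943]
eef_rot: [-3.141, -0.001, 1.143]
ft_force: [-2.3, 1.1, 3.6]
opening: 0.0127
```

```bash
python3 snap.py 4 wrist scene
```

```text
9.05 [0.4446 0.3834 0.0943] [-3.141e+00 -1.000e-03  1.143e+00] [-2.3  1.1  3.6] 0.012747817205011995 [ 0.59  0.38  1.66  0.    1.1  -0.55]
```

View pics/wrist4.png

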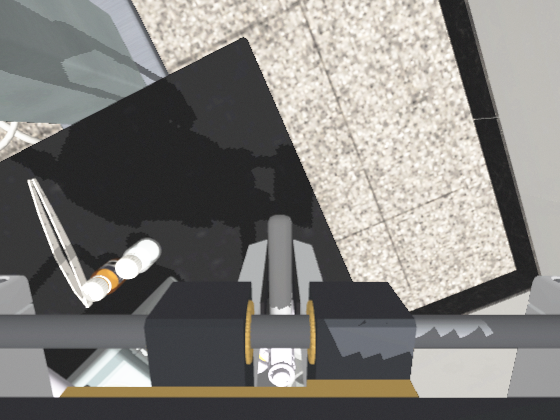

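View pics/scene4.png

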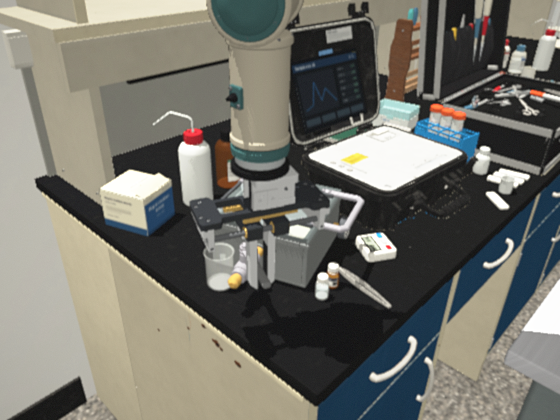

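{"method": "drive_tool", "body": {
  "increments": [
    {"delta_pos": [0,0,0],"turn": 0,"gripper": 0.5},
    {"delta_pos": [0,0,0],"turn": 0,"gripper": 0.5},
    {"delta_pos": [0,0,0],"turn": 0,"gripper": 0.5},
    {"delta_pos": [0,0,0],"turn": 0,"gripper": 0.5},
    {"delta_pos": [0,0,-0.015],"turn": 0,"gripper": 0.5},
    {"delta_pos": [0,0,-0.025],"turn": 0,"gripper": 0.5},
    {"delta_pos": [0,0,-0.04],"turn": 0,"gripper": 0.5},
    {"delta_pos": [0,0,-0.04],"turn": 0,"gripper": 0.5},
    {"delta_pos": [0,0,-0.04],"turn": 0,"gripper": 0.5},
    {"delta_pos": [0,0,-0.04],"turn": 0,"gripper": 0.5}
  ]
}}

```text
time_s: 10.4
tcp_pos: [0.4447, 0.3828, 0.2966]
eef_rot: [3.141, -0.001, 1.145]
ft_force: [0.4, -0.6, 1.1]
opening: 0.0469
```

```bash
python3 snap.py 5 wrist
```

```text
10.4 [0.4447 0.3828 0.2966] [ 3.141e+00 -1.000e-03  1.145e+00] [ 0.4 -0.6  1.1] 0.04691625582962176 [ 0.59  0.26  1.33 -0.    1.55 -0.55]
```

View pics/wrist5.png

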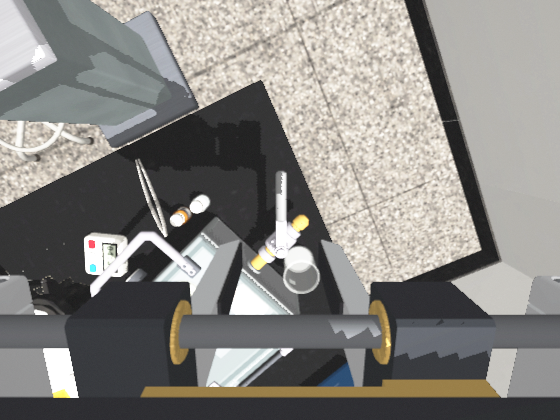

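{"method": "drive_tool", "body": {
  "increments": [
    {"delta_pos": [0,0,0],"turn": 9,"gripper": 0.6},
    {"delta_pos": [0,0,0],"turn": 9,"gripper": 0.6},
    {"delta_pos": [0,0,0],"turn": 9,"gripper": 0.6},
    {"delta_pos": [0,0,0],"turn": 9,"gripper": 0.6},
    {"delta_pos": [0,0,0],"turn": 9.1,"gripper": 0.6},
    {"delta_pos": [-0.0163,0.0385,0],"turn": 0,"gripper": 0.6},
    {"delta_pos": [-0.0163,0.0385,0],"turn": 0,"gripper": 0.6},
    {"delta_pos": [-0.0163,0.0385,0],"turn": 0,"gripper": 0.6},
    {"delta_pos": [-0.0163,0.0385,0],"turn": 0,"gripper": 0.6},
    {"delta_pos": [-0.0163,0.0385,0],"turn": 0,"gripper": 0.6}
  ]
}}

```text
time_s: 11.7
tcp_pos: [0.4356, 0.1727, 0.2949]
eef_rot: [3.141, -0.002, 0.358]
ft_force: [0.0, -0.4, -0.6]
opening: 0.0377
```

{"method": "drive_tool", "body": {
  "increments": [
    {"delta_pos": [0,0,0.02],"turn": 0,"gripper": 0.6},
    {"delta_pos": [0,0,0.02],"turn": 0,"gripper": 0.6},
    {"delta_pos": [0,0,0.02],"turn": 0,"gripper": 0.6},
    {"delta_pos": [0,0,0.02],"turn": 0,"gripper": 0.6},
    {"delta_pos": [0,0,0.02],"turn": 0,"gripper": 0.6},
    {"delta_pos": [0,0,0.02],"turn": 0,"gripper": 0.6},
    {"delta_pos": [0,0,0.02],"turn": 0,"gripper": 0.6},
    {"delta_pos": [0,0,0],"turn": 0,"gripper": 0.6},
    {"delta_pos": [0,0,0],"turn": 0,"gripper": 0.6},
    {"delta_pos": [0,0,0],"turn": 0,"gripper": 0.6}
  ]
}}

```text
time_s: 12.95
tcp_pos: [0.4366, 0.1742, 0.1551]
eef_rot: [3.141, -0.002, 0.358]
ft_force: [0.0, 0.5, 0.3]
opening: 0.0375
```

```bash
python3 snap.py 6 wrist side scene; python3 -c "
import cv2
b=cv2.imread('pics/side6.png')[100:300,150:390]
cv2.imwrite('pics/side6c.png',cv2.resize(b,None,fx=3,fy=3,interpolation=2))
b=cv2.imread('pics/scene6.png')[130:310,190:400]
cv2.imwrite('pics/scene6c.png',cv2.resize(b,None,fx=3,fy=3,interpolation=2))"
```

```text
12.95 [0.4366 0.1742 0.1551] [ 3.141e+00 -2.000e-03  3.580e-01] [0.  0.5 0.3] 0.03753582208355117 [ 0.23  0.16  1.81 -0.    1.16 -0.13]
```

View pics/wrist6.png

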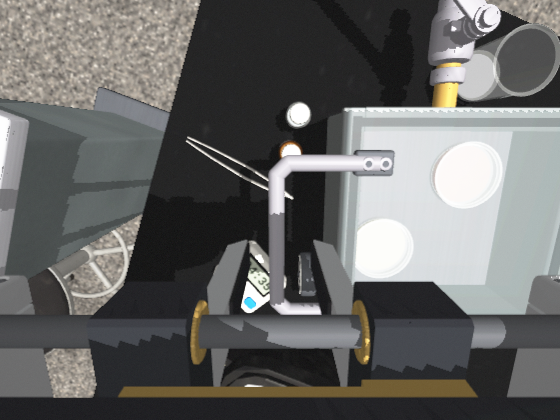

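View pics/side6c.png

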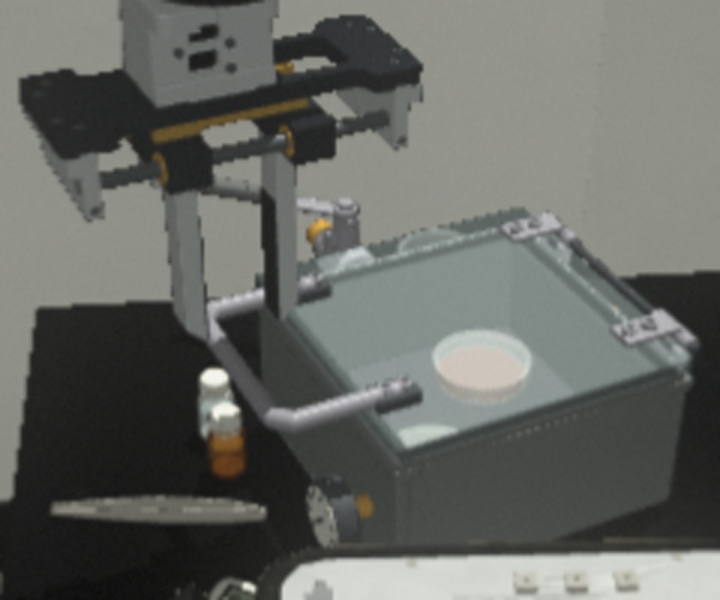

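View pics/scene6c.png

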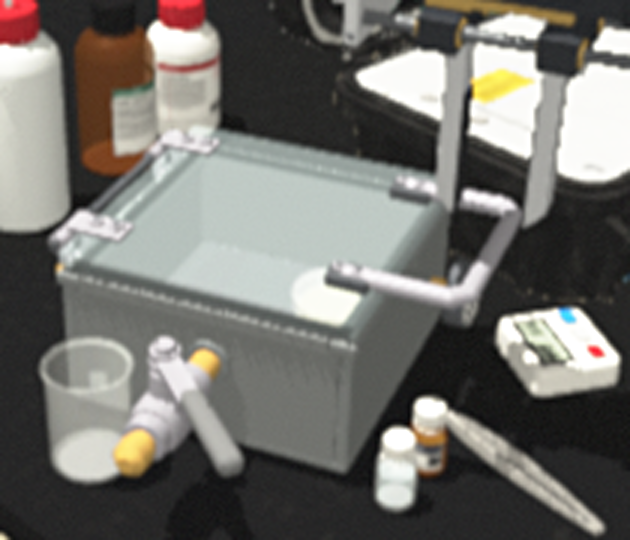

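```bash
python3 - <<'E'
from h import *
c=np.load("wrist6c.npy",allow_pickle=True).item()
a=at_height((278,164),.1185,c);b=at_height((278,304),.1185,c);print(a,b,(a+b)/2)
# lever angle from scene6 (crop /3 + (190,130))
c=cams.calibration("scene")
s=at_height(np.array((163,345))/3+(190,130),.111,c); t=at_height(np.array((233,470))/3+(190,130),.104,c); print(s,t,.358-np.arctan2(-(t-s)[1],-(t-s)[0]))
E
```

```text
[0.41694116 0.22412592 0.1185    ] [0.45296612 0.12717325 0.1185    ] [0.43495364 0.17564959 0.1185    ]
[0.50662413 0.3564948  0.111     ] [0.41640664 0.39590448 0.104     ] 0.7698476592123451
```

{"method": "drive_tool", "body": {
  "increments": [
    {"delta_pos": [-0.001,0,0.016],"turn": 0,"gripper": 0.6},
    {"delta_pos": [0,0,0.016],"turn": 0,"gripper": 0.6},
    {"delta_pos": [0,0,0.016],"turn": 0,"gripper": 0.6},
    {"delta_pos": [0,0,0],"turn": 0,"gripper": 0.6},
    {"delta_pos": [0,0,0],"turn": 0,"gripper": 1},
    {"delta_pos": [0,0,0],"turn": 0,"gripper": 1},
    {"delta_pos": [0,0,0],"turn": 0,"gripper": 1},
    {"delta_pos": [0,0,0],"turn": 0,"gripper": 1},
    {"delta_pos": [0,0,0],"turn": 0,"gripper": 1},
    {"delta_pos": [0,0,0],"turn": 0,"gripper": 1}
  ],
  "newtons": 25
}}

```text
time_s: 14.35
tcp_pos: [0.4342, 0.1734, 0.1063]
eef_rot: [3.141, 0.001, 0.358]
ft_force: [-3.6, -1.8, 5.4]
opening: 0.0104
```

```bash
python3 snap.py 7 side;  python3 -c "
import cv2
b=cv2.imread('pics/side7.png')[100:300,150:390]
cv2.imwrite('pics/side7c.png',cv2.resize(b,None,fx=3,fy=3,interpolation=2))"
python3 - <<'E'
import numpy as np
t=np.radians(np.arange(0,51,2.5))
X=.1-.239*np.cos(t)+.0125*np.sin(t); Z=.106+.239*np.sin(t)+.0125*np.cos(t)
for i in range(1,len(t)): print(round(np.degrees(t[i]),1),"dx %.4f dz %.4f"%(X[i]-X[i-1],-(Z[i]-Z[i-1])))
print(X[-1]-X[0],Z[-1]-Z[0])
E
```

```text
14.35 [0.4342 0.1734 0.1063] [3.141e+00 1.000e-03 3.580e-01] [-3.6 -1.8  5.4] 0.010388933816964993 [ 0.23  0.21  1.89 -0.    1.04 -0.13]
2.5 dx 0.0008 dz -0.0104
5.0 dx 0.0012 dz -0.0104
7.5 dx 0.0017 dz -0.0103
10.0 dx 0.0021 dz -0.0102
12.5 dx 0.0026 dz -0.0101
15.0 dx 0.0030 dz -0.0100
17.5 dx 0.0034 dz -0.0099
20.0 dx 0.0039 dz -0.0097
22.5 dx 0.0043 dz -0.0095
25.0 dx 0.0047 dz -0.0093
27.5 dx 0.0051 dz -0.0091
30.0 dx 0.0055 dz -0.0089
32.5 dx 0.0059 dz -0.0086
35.0 dx 0.0062 dz -0.0084
37.5 dx 0.0066 dz -0.0081
40.0 dx 0.0070 dz -0.0078
42.5 dx 0.0073 dz -0.0075
45.0 dx 0.0076 dz -0.0072
47.5 dx 0.0079 dz -0.0068
50.0 dx 0.0082 dz -0.0065
0.09494931682390431 0.1786194670265175
```

View pics/side7c.png

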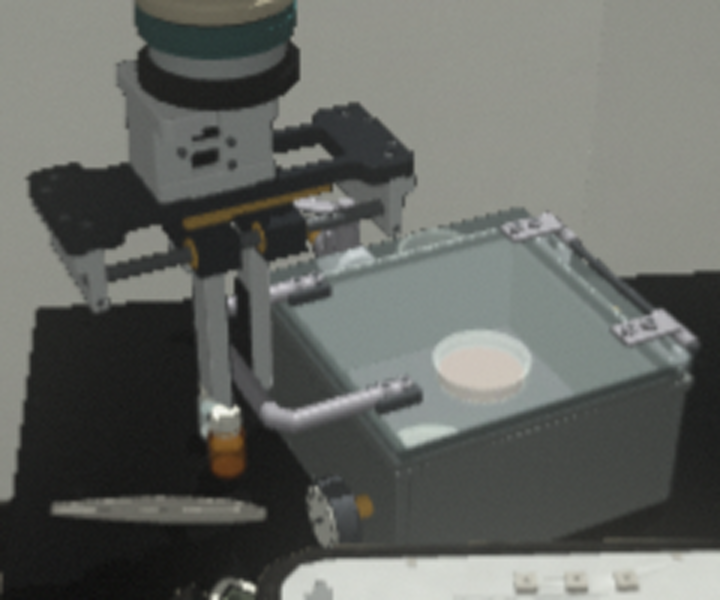

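{"method": "drive_tool", "body": {
  "increments": [
    {"delta_pos": [0.0008,0,-0.0104],"turn": 0,"gripper": 1},
    {"delta_pos": [0.0012,0,-0.0104],"turn": 0,"gripper": 1},
    {"delta_pos": [0.0017,0,-0.0103],"turn": 0,"gripper": 1},
    {"delta_pos": [0.0021,0,-0.0102],"turn": 0,"gripper": 1},
    {"delta_pos": [0.0026,0,-0.0101],"turn": 0,"gripper": 1},
    {"delta_pos": [0.003,0,-0.01],"turn": 0,"gripper": 1},
    {"delta_pos": [0.0034,0,-0.0099],"turn": 0,"gripper": 1},
    {"delta_pos": [0.0039,0,-0.0097],"turn": 0,"gripper": 1},
    {"delta_pos": [0.0043,0,-0.0095],"turn": 0,"gripper": 1},
    {"delta_pos": [0.0047,0,-0.0093],"turn": 0,"gripper": 1}
  ]
}}

```text
time_s: 15.65
tcp_pos: [0.4591, 0.1827, 0.2064]
eef_rot: [3.141, 0.004, 0.358]
ft_force: [-6.6, -2.9, 0.8]
opening: 0.0104
```

```bash
python3 snap.py 8 side;  python3 -c "
import cv2
b=cv2.imread('pics/side8.png')[60:300,130:400]
cv2.imwrite('pics/side8c.png',cv2.resize(b,None,fx=2.5,fy=2.5,interpolation=2))"
```

```text
15.65 [0.4591 0.1827 0.2064] [3.141 0.004 0.358] [-6.6 -2.9  0.8] 0.010364427012193703 [ 0.24  0.16  1.68 -0.    1.31 -0.12]
```

View pics/side8c.png

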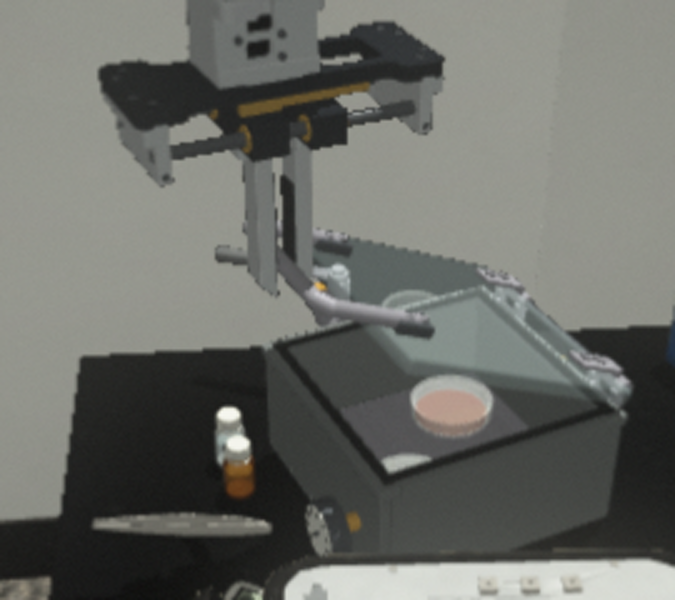

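{"method": "drive_tool", "body": {
  "increments": [
    {"delta_pos": [0.0041,0,-0.0091],"turn": 0,"gripper": 1},
    {"delta_pos": [0.0055,0,-0.0089],"turn": 0,"gripper": 1},
    {"delta_pos": [0.0059,0,-0.0086],"turn": 0,"gripper": 1},
    {"delta_pos": [0.0062,0,-0.0084],"turn": 0,"gripper": 1},
    {"delta_pos": [0.0066,0,-0.0081],"turn": 0,"gripper": 1},
    {"delta_pos": [0.007,0,-0.0078],"turn": 0,"gripper": 1},
    {"delta_pos": [0.0073,0,-0.0075],"turn": 0,"gripper": 1},
    {"delta_pos": [0.0076,0,-0.0072],"turn": 0,"gripper": 1},
    {"delta_pos": [0.0079,0,-0.0068],"turn": 0,"gripper": 1},
    {"delta_pos": [0.0082,0,-0.0065],"turn": 0,"gripper": 1}
  ]
}}

```text
time_s: 16.95
tcp_pos: [0.5211, 0.2057, 0.2874]
eef_rot: [3.141, 0.002, 0.357]
ft_force: [-8.6, -4.7, 9.3]
opening: 0.0101
```

{"method": "drive_tool", "body": {
  "increments": [
    {"delta_pos": [0,0,0],"turn": 0,"gripper": 1},
    {"delta_pos": [0,0,0],"turn": 0,"gripper": 1},
    {"delta_pos": [0,0,0],"turn": 0,"gripper": 1},
    {"delta_pos": [0,0,0],"turn": 0,"gripper": 1},
    {"delta_pos": [0,0,0],"turn": 0,"gripper": 1},
    {"delta_pos": [0,0,0],"turn": 0,"gripper": 1},
    {"delta_pos": [0,0,0],"turn": 0,"gripper": 1},
    {"delta_pos": [0,0,0],"turn": 0,"gripper": 1},
    {"delta_pos": [0,0,0],"turn": 0,"gripper": 1},
    {"delta_pos": [0,0,0],"turn": 0,"gripper": 1}
  ]
}}

```text
time_s: 18.2
tcp_pos: [0.5217, 0.2059, 0.2877]
eef_rot: [3.141, -0.0, 0.358]
ft_force: [-7.8, -5.3, 10.0]
opening: 0.0102
```

```bash
python3 snap.py 9 side scene;  python3 -c "
import cv2
b=cv2.imread('pics/side9.png')[30:300,130:400]
cv2.imwrite('pics/side9c.png',cv2.resize(b,None,fx=2.2,fy=2.2,interpolation=2))
b=cv2.imread('pics/scene9.png')[80:310,180:420]
cv2.imwrite('pics/scene9c.png',cv2.resize(b,None,fx=2.5,fy=2.5,interpolation=2))"
```

```text
18.2 [0.5217 0.2059 0.2877] [ 3.141 -0.     0.358] [-7.8 -5.3 10. ] 0.010230713548293415 [ 0.25  0.22  1.4  -0.    1.52 -0.1 ]
```

View pics/side9c.png

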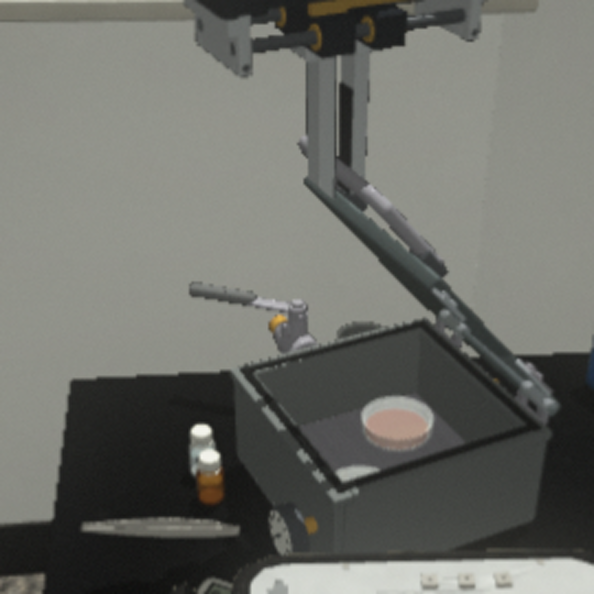

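View pics/scene9c.png

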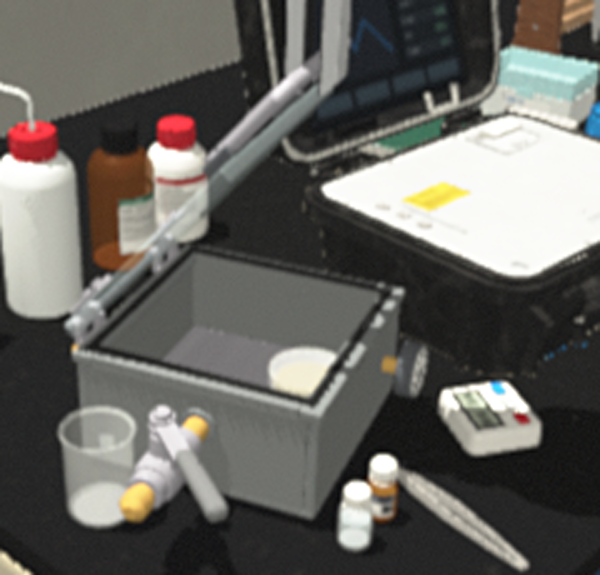

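{"method": "drive_tool", "body": {
  "increments": [
    {"delta_pos": [-0.0006,0,-0.0008],"turn": 0,"gripper": 1},
    {"delta_pos": [-0.0006,0,-0.0008],"turn": 0,"gripper": 1},
    {"delta_pos": [0,0,0],"turn": 0,"gripper": 1},
    {"delta_pos": [0,0,0],"turn": 0,"gripper": 1},
    {"delta_pos": [0,0,0],"turn": 0,"gripper": 1},
    {"delta_pos": [0,0,0],"turn": 0,"gripper": 1},
    {"delta_pos": [0,0,0],"turn": 0,"gripper": 1},
    {"delta_pos": [0,0,0],"turn": 0,"gripper": 1},
    {"delta_pos": [0,0,0],"turn": 0,"gripper": 1},
    {"delta_pos": [0,0,0],"turn": 0,"gripper": 1}
  ]
}}

```text
time_s: 19.55
tcp_pos: [0.5216, 0.2058, 0.2877]
eef_rot: [3.141, -0.0, 0.357]
ft_force: [-4.6, -4.0, 4.9]
opening: 0.0102
```

```bash
python3 snap.py 10 side scene; python3 - <<'E'
from h import *
import cv2
c=cams.calibration("side"); cs=cams.calibration("scene")
pose=(.563,.224,.358)
im=cv2.imread("pics/side10.png"); ims=cv2.imread("pics/scene10.png")
def lid(t,x,y,z): return (.1-(-x)*np.cos(t)+z*np.sin(t),y,.106+(-x)*np.sin(t)+z*np.cos(t))
for t,col in((45,(0,0,255)),(50,(0,255,0)),(55,(255,0,0))):
  for I,C,yy in((im,c,-.091),(ims,cs,.091)):
    a,b=[tuple(np.round(project(cw(pose,lid(np.radians(t),x,yy,.006)),C)*16).astype(int)) for x in(-.009,-.192)]
    cv2.line(I,tuple(map(int,a)),tuple(map(int,b)),col,1,cv2.LINE_AA,4)
o=np.hstack([cv2.resize(im[80:250,230:400],(400,400),interpolation=2),cv2.resize(ims[80:250,190:360],(400,400),interpolation=2)])
cv2.imwrite("pics/ov10.png",o)
E
```

```text
19.55 [0.5216 0.2058 0.2877] [ 3.141 -0.     0.357] [-4.6 -4.   4.9] 0.010187210602872393 [ 0.25  0.22  1.4  -0.    1.52 -0.11]
```

View pics/ov10.png

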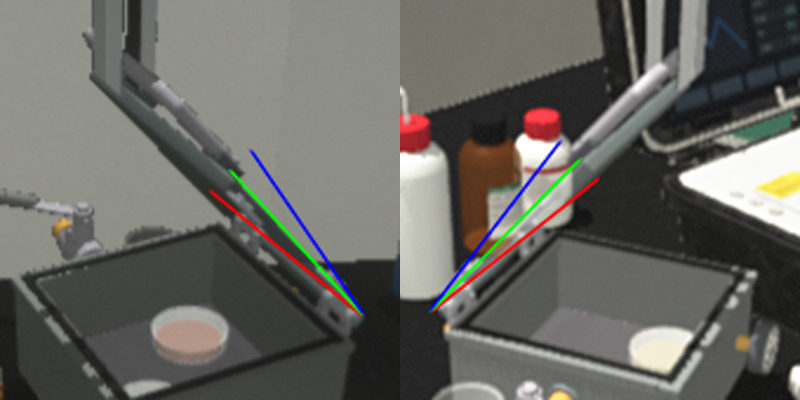

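The cameras see the plate nearly edge-on, so I'll draw the whole outline.

```bash
python3 - <<'E'
from h import *
import cv2
c=cams.calibration("side"); cs=cams.calibration("scene")
pose=(.563,.224,.358)
def lid(t,x,y,z): return (.1+x*np.cos(t)+z*np.sin(t),y,.106-x*np.sin(t)+z*np.cos(t))
out=[]
for t in(45,50,55):
  for n,C,(r0,c0) in(("side",c,(80,230)),("scene",cs,(80,190))):
    I=cv2.resize(cv2.imread(f"pics/{n}10.png")[r0:r0+170,c0:c0+170],(400,300)) if 0 else cv2.resize(cv2.imread(f"pics/{n}10.png")[r0:r0+170,c0:c0+170],None,fx=1.55,fy=1.55,interpolation=2)
    for z in(.006,-.006):
      q=np.array([(project(cw(pose,lid(np.radians(t),x,y,z)),C)-(c0,r0))*1.55 for x,y in((-.009,.091),(-.192,.091),(-.192,-.091),(-.009,-.091))])
      cv2.polylines(I,[np.round(q*16).astype(np.int32)],True,(0,255,0) if z>0 else (0,0,255),1,cv2.LINE_AA,4)
    out.append(I)
cv2.imwrite("pics/ov11.png",np.vstack([np.hstack(out[0::2]),np.hstack(out[1::2])]))
E
```

```text
(no output)
```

View pics/ov11.png

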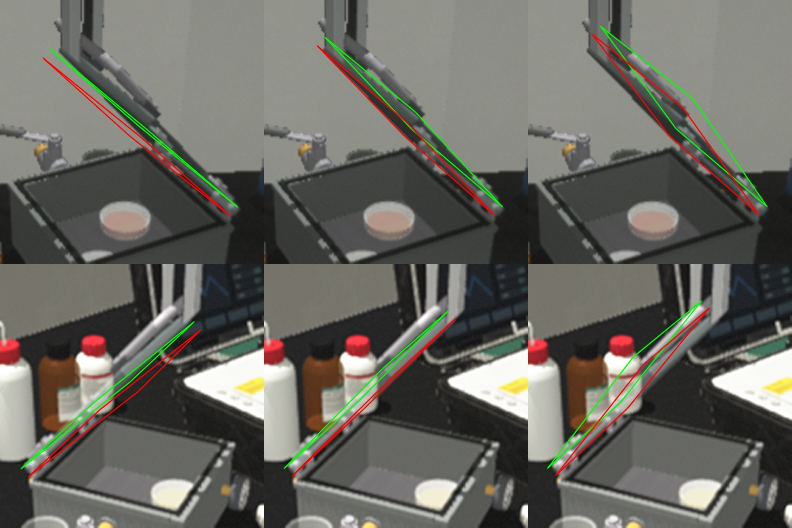

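The 50° outline matches the lid in both views, so I'm handing in.

```bash
python3 -c "
from h import *
s=telemetry.get_state(); print(s['time_s'],s['tcp_pos'],s['ft_force'],s['opening']); r.hand_in()"
```

```text
19.65 [0.52158421 0.20585388 0.28764583] [-4.96189517 -3.62022204  5.35273094] 0.01026721516352853
the job is handed in; nothing more can be done
```

I swung the vent lever to half open, let go of it, then lifted the lid by its bow handle. I handed in at 19.65 s with the arm still holding the lid about 50° open. Handing in reports no verdict, so the checks below are my own measurements.

- **Vent lever:** it measured about 0.77 rad in the scene camera and 0.786 rad from the gripper's angle, against a target of 0.785. It already stood about 0.07 rad open at the start.
- **Lid:** the outline of the plate drawn at 50° matches both camera views, and the 45° and 55° outlines do not. The tool's travel gave 49.5° to 51°.
- **Grip:** the fingers were closed on the bar at 25 N, with an opening of 10.3 mm. About 8 N of side load remained on the wrist because the lift arc was slightly off. I had already eased it down from about 14 N.
- **Dishes and bystanders:** none looked moved in the pictures. I checked this by eye and did not measure it.

One disagreement: the camera position estimates differed by up to 8 mm, mostly along the bow bar. I used the wrist camera and the average, and both grasps were centred.

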